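Brace the seed jar, unscrew its tight cap and hold it above the mouth

ROBOT

A 7-joint arm with a two-finger parallel gripper is mounted at the origin on the work surface. World frame = base frame: x ahead of the robot, y to its left, z up, the work surface at z = 0. Lengths are in m, angles in rad, forces in N, time in s.
With the tool pointing down it reaches from about 0.4 to 0.85 m from the base axis. Payload 10.4 kg.
Tool frame: the origin (TCP) lies at the very end of the fingers, on their centre line; the grasp point (between the pads) lies 19 mm behind it (manip.pinch_z is the distance from the TCP to the grasp point, in m); z points along the fingers, y is the line along which they close (so a half turn about z gives the same grasp; the last joint's range is limited). The gripper opens to 85 mm and grips with 20 to 120 N. Pads are 22 mm wide; open, the fingers measure 114 mm over their backs; the gripper's body (76 mm by 85 mm) begins 54 mm behind the grasp point. The pads swing forward as they close: fully open they stand 13 mm farther back than shut.
Start: joints at [1.252, 0.332, -0.065, 1.46, 0.022, 1.35, -0.088], TCP at [0.182, -0.598, 0.231] pointing down, gripper open.
Joint ranges: [-2.6, 2.6], [-0.5, 2.12], [-1.47, 1.34], [0.16, 2.42], [-1.27, 4.41], [0.06, 2.06], [-2.6, 2.6]. Speed limits (rad/s): [2.22, 2.22, 2.79, 2.79, 3.14, 3.14, 3.14].

INTERFACE

Orientations are given as a unit quaternion [x, y, z, w].
In Python, from workcell import manip gives the robot as it stands. The module is installed in compiled form; this text tells all that it offers.
- The arm moves only by the shell command python3 -m creep 'ROWS' [OPENING] [FORCE]. ROWS is a JSON object of lists of equal length, an entry for each row: "slide": the shift along the tool's x, y, z in m, a list of three; "twist": the turn about the tool's z in degrees. A call has 1 to 8 rows; each row shifts and turns the commanded pose from where the row before left it, along the tool's axes as they then stand; what a row does not reach is not made up. A row lasts 1/8 s, in which the tool goes at most 62.5 mm and 10.7 degrees, less where a joint would pass 70% of its speed; a pose out of reach is approached as far as the arm can. A call with a gripper value outside its range is refused whole. OPENING is the opening in per cent of the stroke, from 0 (shut) to 100 (fully open), set as the call begins (- or left out, the last holds). The fingers move at their own pace and stop on an object; FORCE is the grip in N (left out, the last holds). Time passes only in rows, so rows that do not move let the fingers close. It gives the time, the measured TCP pose, the force, the opening and the grip force at its end, in the units of the state.
- manip.get_obs(): the state, without advancing time (a new reading comes with each control period).
- manip.camera(name): name is "scene" or "top" or "wrist"; returns (picture, depth): 420x560x3 uint8, blue, green, red; 420x560 float32, m along the optical axis (not along the pixel's ray), 0 where there is no reading.
- manip.camera_params(name): a dict with "intrinsics" (3x3 intrinsics, pixels), "R" (3x3) and "t" (3): a world point X has camera coordinates R X + t. Camera axes: x right, y down, z forward; pixel columns grow to the right and rows downward; lengths in m; the calibration is good to about 2 mm. A picture is of the moment at which its call begins: read the wrist's pose just before it. camera_params takes no time and is no camera call; for the wrist camera it gives the pose at the moment of the call.
- manip.hand_in(): hands the job in; it is judged then, once.
The state is a dict: "clock": time; "joint_pos": joint angles; "joint_velocities": joint speeds; "tau": joint torques, N m; "position": TCP position; "ee_rot": TCP orientation; "ft_force": force on the tool from outside, world axes, zero at the start; "torque": the same for the moment, N m; "grip_width": opening from 0.0 (shut) to 1.0 (fully open); "grasp_force": force on a finger pad.
Only numpy, scipy, OpenCV 4.12 (cv2) and the standard library are available. Lean on these libraries where they do the work, as an engineer would, in place of code of your own. Each camera call takes 0.05 s, during which the arm holds its last target. There are 200 camera calls.

TASK

Stand the tall amber seed jar upright, right down in the empty square socket of the wooden jar block so that it cannot turn, then unscrew its tight white cap (anticlockwise seen from above), stop turning as soon as the threads let go, and lift the cap straight off. Finish still holding the cap in the gripper, level, still and centred just above the open mouth: clear of the jar, by no more than about 3 cm, with the jar left standing in its socket. Leave the other things on the counter where they are.

Things in the scene. Friction and masses are not known exactly. Their poses are not given: they have to be found in the camera images.
- jar_mid (a point): tall square amber-glass jar, 62 x 62 mm, about 0.36 kg, 114 mm tall with its cap on, loose on the counter; point on its axis 45 mm above its underside. Straight body to 87 mm up (lowest 6 mm 3 mm narrower all round), then shoulder and round neck, rim of the mouth 108 mm up. z up, x out of the face with the paper label. Gripped by the flats of its body 78 mm up, a gripper clears the cap
- jar: the same jar: origin at the centre of its underside, axes as above. Standing free it would spin with its tight cap; in the socket it turns up to about 7 degrees before the corners hold it
- cap_mid (a point): white knurled twist-off cap on the jar, 60 mm in diameter, 19 mm tall; point on its axis half-way up, z up, x towards the red dot. Closed, it lies 60 mm above the jar's point, its lower rim 13 mm below the jar's rim. A sprung seal makes it tight: about 0.3 to 0.5 N m while it turns. It rises under 1 mm while it is unscrewed, and weighs about 40 g
- cap: the same cap: origin at the centre of its lower rim, axes as above
- cap_dot (a point): red dot on the cap's top, 22 mm from its axis along the cap's x. Three short threads hold the cap: turned anticlockwise 35 to 59 degrees from its start they let go, just as the dot comes over the label (cap x along jar x). The seal then pushes the cap, and what holds it, up with about 5 N (by 1 to 2 mm if free), and the cap lifts straight off; some 40 degrees farther the next threads are in the way
- socket (a point): empty square socket of the beech jar block (100 x 225 x 36 mm, screwed to the counter, two sockets 125 mm apart along its y). Point: centre of the socket's floor, 8 mm above the counter; x and y along its sides, z up. 68 x 68 mm, 28 mm deep: the jar fits in any of its four square positions with 3 mm of play at each side
- short_jar: short square green-glass jar with a green cap, 60 x 60 mm, 69 mm tall, standing in the other socket; origin at the centre of its underside. Leave alone
- green_pot: green ceramic flower pot, 100 mm in diameter, 82 mm tall; origin at the centre of its underside. Leave alone
- bucket: small galvanised bucket, 115 mm in diameter, 101 mm tall, bail folded down; origin at the centre of its underside. Leave alone
- dibber: stainless dibber with a wooden grip, lying, 223 mm long along its x, 30 mm thick; origin under its middle. Leave alone
- watering_can: red plastic watering can, body 144 mm in diameter, 200 mm tall over the handle, spout towards its -x reaching 175 mm out; origin at the centre of its underside. Leave alone
- trowel: hand trowel lying, steel blade towards its x, wooden grip, 280 mm long, 30 mm tall; origin under its neck. Leave alone
Not all that is in view belongs to the job. Several things look just like the jar: the one meant starts nearest to the robot's base.

How it is judged:
By the outcome, as a careful person would: the job done as asked, in the order asked, and still so for the second after the job is handed in, while the arm keeps its last pose, push and grip.
It also fails if it takes over 45 s, if anything falls off the work surface, if the arm or the gripper's body presses on something with over 40 N, if the wrist force passes 120 N, or if a joint passes its speed limit or range.

## Working session

There is one attempt and no reset: what is moved stays moved. The work goes in short steps, Python scripts to look and compute and a shell command to move; the robot and the scene stay as the last step left them, time stands still between calls to the robot, and variables do not carry over. Pictures are saved under pics/ and viewed, at most 10 in all, crops included, and the job is handed in when it is done.

```bash
mkdir -p pics; cat > h.py <<'E'
import numpy as np, cv2
from workcell import manip
def shot(n,f):
    P=manip.camera_params(n); im,d=manip.camera(n)
    cv2.imwrite(f'pics/{f}.png',im); np.savez(f'{f}.npz',im=im,d=d,**{k:np.array(P[k]) for k in('intrinsics','R','t')})
def px(f,u,v,z=None,w=2):
    q=np.load(f+'.npz');K,R,t=q['intrinsics'],q['R'],q['t'].ravel()
    r=np.linalg.inv(K)@[u,v,1]
    if z is None:
        a=q['d'][v-w:v+w+1,u-w:u+w+1];a=a[a>0]; s=np.median(a) if a.size else np.nan
    else:
        c=-R.T@t; s=(z-c[2])/(R.T@r)[2]
    return R.T@(r*s-t)
def crop(f,x0,y0,x1,y1,k,out):
    im=cv2.imread(f'pics/{f}.png')[y0:y1,x0:x1]; cv2.imwrite(f'pics/{out}.png',cv2.resize(im,None,fx=k,fy=k,interpolation=cv2.INTER_CUBIC))
E
python3 - <<'E'
from h import *
shot('top','top0');shot('scene','sc0')
o=manip.get_obs();print(o,manip.pinch_z)
a=np.hstack([cv2.imread('pics/top0.png')]);
cv2.imwrite('pics/both.png',a)
E
```

```text
{'clock': 0.1, 'joint_pos': array([ 1.25237525,  0.33277114, -0.06469463,  1.46085029,  0.02154687,
        1.34986552, -0.0884905 ]), 'joint_velocities': array([-0.00144774, -0.00131055, -0.00026552, -0.00235394,  0.00106589,
       -0.00086   , -0.00039679]), 'tau': array([ 1.44730508e-03, -6.26749563e+01,  4.93234210e-02, -3.92428529e+01,
        1.63214200e-02,  6.99683427e-03, -1.87677458e-06]), 'position': array([ 0.18212159, -0.59754034,  0.23062225]), 'ee_rot': array([ 9.89080115e-01,  1.47377627e-01, -9.03103009e-05, -5.94328277e-04]), 'ft_force': array([-0.25239406, -0.39063353,  0.25086083]), 'torque': array([ 0.01694307,  0.00237366, -0.01129017]), 'grasp_force': 0.0, 'grip_width': 0.9973840544708934} 0.0187
```

View pics/top0.png

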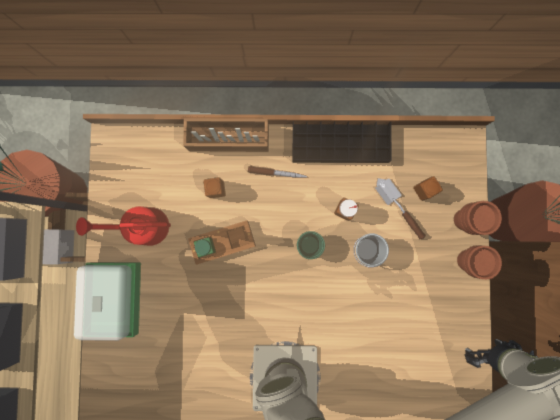

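View pics/sc0.png

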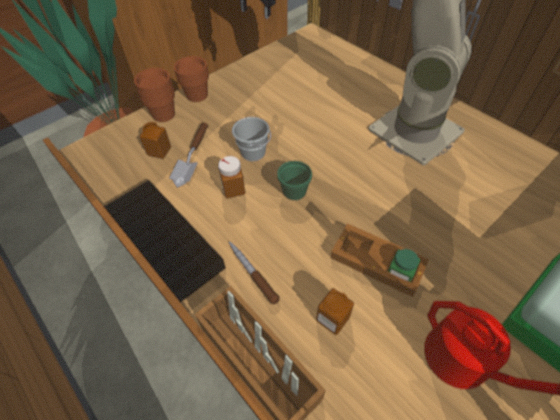

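Candidates for the jar in the top view: (348,208) has a white cap with a red dot and is nearest the base. (213,187) and (428,188) are amber, show no white cap and are farther away. The empty socket is at about (238,238), with the green-capped short jar beside it at (204,247). I'll choose (348,208) and check it in a close crop.

```bash
python3 - <<'E'
from h import *
a=cv2.imread('pics/top0.png');b=cv2.imread('pics/sc0.png')
f=lambda i,x,y,w,h,k:cv2.resize(i[y:y+h,x:x+w],None,fx=k,fy=k,interpolation=cv2.INTER_CUBIC)
# top: jar (325..375,185..235), block (183..263,217..267); scene jar
r1=np.hstack([f(a,325,190,50,40,7),f(a,180,215,80,56,5)])if 0 else None
A=f(a,325,188,50,42,7) #350x294
B=f(a,183,217,75,49,6) #450x294
C=f(b,200,145,75,61,5) #375x305
D=f(b,325,220,105,76,4)#420x304
im=np.zeros((600,800,3),np.uint8);im[:294,:350]=A;im[:294,350:]=B;im[295:600,:375]=C;im[295:599,380:800]=D
cv2.imwrite('pics/c1.png',im)
for n,u,v in[('cap',348,208),('sock',238,238),('short',204,247),('pot',310,245),('bucket',371,250)]:print(n,px('top0',u,v,w=1).round(3))
E
```

```text
cap [ 0.608 -0.214  0.115]
sock [0.501 0.177 0.008]
short [0.469 0.289 0.074]
pot [ 0.478 -0.089  0.007]
bucket [ 0.461 -0.316  0.001]
```

View pics/c1.png

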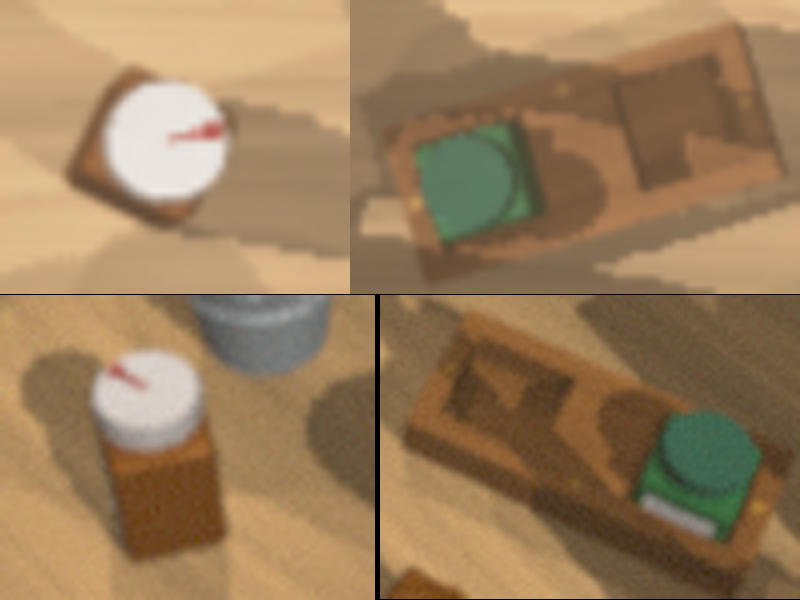

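The crop confirms it: the jar is standing, has the white cap, its top is at z = 0.115, and the dot points to about -y. Its yaw is about -27° mod 90 and the socket's is about 17°. I'll move above the jar.

```bash
python3 -m creep '{"slide":[[0.052,-0.0243,0],[0.052,-0.0243,0],[0.052,-0.0243,0],[0.052,-0.0243,0],[0.052,-0.0243,0],[0.052,-0.0243,0],[0.052,-0.0243,0],[0.052,-0.0243,0]],"twist":[0,0,0,0,0,0,0,0]}' 100 50
python3 -m creep '{"slide":[[0.052,-0.0243,0],[0.052,-0.0243,0],[0,0,0],[0,0,0],[0,0,0],[0,0,0],[0,0,0],[0,0,0]],"twist":[0,0,-9.2,-9.2,-9.2,-9.2,-9.2,0]}'
python3 - <<'E'
from h import *
shot('wrist','w1');print(manip.get_obs()['joint_pos'].round(2),manip.camera_params('wrist'))
crop('w1',0,0,560,420,1.4,'w1b')
E
```

```text
clock: 1.1
position: [0.5244, -0.2893, 0.2311]
ee_rot: [0.989, 0.147, -0.0, -0.0]
ft_force: [0.8, -1.1, -0.2]
grip_width: 1.001
grasp_force: 0.0
clock: 2.1
position: [0.6086, -0.2139, 0.2309]
ee_rot: [0.853, 0.522, -0.0, -0.0]
ft_force: [-0.4, 0.0, -0.4]
grip_width: 1.005
grasp_force: 0.0
[ 0.64  0.42 -0.5   1.38  0.2   1.39 -0.34] {'intrinsics': array([[320.90201334,   0.        , 277.55939612],
       [  0.        , 320.90201334, 209.32637664],
       [  0.        ,   0.        ,   1.        ]]), 'R': array([[ 8.88878934e-01, -4.58141965e-01, -4.25241208e-04],
       [-4.36214260e-01, -8.46618177e-01,  3.04884868e-01],
       [-1.40040570e-01, -2.70820240e-01, -9.52389120e-01]]), 't': array([-0.63993662,  0.04528319,  0.40660134])}
```

View pics/w1b.png

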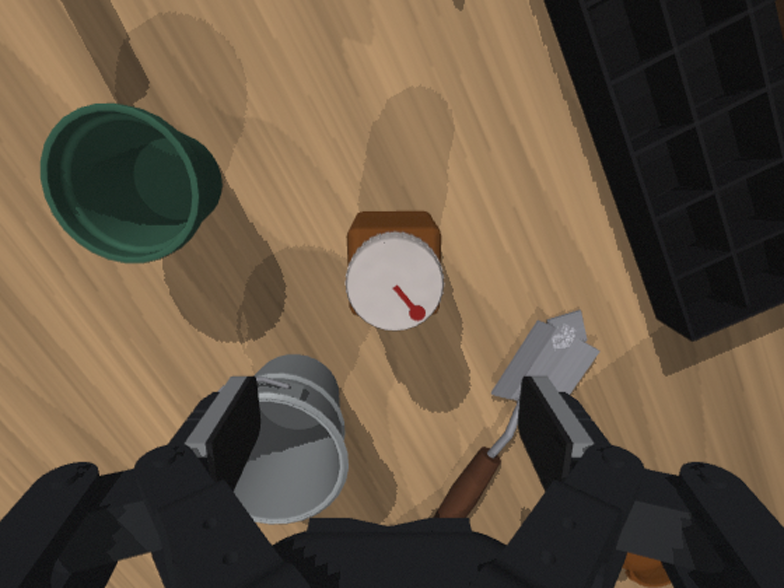

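The wrist view shows the cap centred at about (282,202), the dot at (298,223), and the jar's far edge level in the image, so the yaw is aligned.

```bash
python3 - <<'E'
from h import *
c=px('w1',282,202,.114);d=px('w1',298,223,.114)
print(c,px('w1',282,202),np.linalg.norm(d-c),np.degrees(np.arctan2(*(d-c)[[1,0]])))
for a,b in[((249,173),(249,155)),((314,173),(314,155)),((261,151),(308,151))]:
    p,q=[px('w1',*k,.087 if k[1]>160 else .0) for k in(a,b)];print(p,q,np.degrees(np.arctan2(*(q-p)[[1,0]])))
# cap circle by white threshold
im=np.load('w1.npz')['im'];m=(im.min(2)>150).astype(np.uint8);n,l,s,ce=cv2.connectedComponentsWithStats(m)
i=l[195,270];print(s[i],ce[i])
o=manip.get_obs();print(o['position'],np.degrees(2*np.arctan2(o['ee_rot'][1],o['ee_rot'][0])))
# socket from top depth: floor & block top
q=np.load('top0.npz');
for u,v in[(220,232),(250,250),(226,240),(238,248)]:print(px('top0',u,v,w=0).round(3))
E
```

```text
[ 0.61366065 -0.21433106  0.114     ] [ 0.61365182 -0.2143505   0.11392775] 0.023345901222065063 -80.79666812487814
[ 0.5961722  -0.18365116  0.087     ] [ 5.91362672e-01 -1.76975878e-01 -1.96987808e-17] 125.77271056493566
[ 0.64843291 -0.21041148  0.087     ] [ 6.58354735e-01 -2.11282269e-01  2.33993607e-17] -5.015692450293747
[ 6.05891232e-01 -1.79252276e-01 -5.00313254e-17] [ 6.54148294e-01 -2.03964981e-01 -3.07700507e-17] -27.117233972574653
[ 248  170   68   66 3223] [280.65497983 201.5572448 ]
[ 0.60860891 -0.21392515  0.23094135] 62.737571910031086
[0.523 0.241 0.032]
[0.457 0.133 0.003]
[0.494 0.217 0.039]
[0.465 0.174 0.031]
```

```bash
python3 -m creep '{"slide":[[0.0025,0.0038,0],[0,0,0.04],[0,0,0.04],[0,0,0.04],[0,0,0.035],[0,0,0.02],[0,0,0],[0,0,0]],"twist":[0,0,0,0,0,0,0,0]}' 100 50
python3 -m creep '{"slide":[[0,0,0],[0,0,0],[0,0,0],[0,0,0],[0,0,0],[0,0,0]],"twist":[0,0,0,0,0,0]}' 0 50
python3 - <<'E'
from h import *
# socket fit: block-top pixels from top depth (z 0.028..0.045 near block)
q=np.load('top0.npz');R,t,K=q['R'],q['t'].ravel(),q['intrinsics']
v,u=np.mgrid[205:280,175:270];d=q['d'][205:280,175:270]
P=(np.stack([u,v,np.ones_like(u)],-1)@np.linalg.inv(K).T*d[...,None]-t)@R
z=P[...,2]
m=(z>.026)&(z<.05)
xy=P[m][:,:2].astype(np.float32)
print(len(xy),np.median(z[m]))
mm=cv2.morphologyEx(m.astype(np.uint8),cv2.MORPH_OPEN,np.ones((3,3)));n,l,s,c=cv2.connectedComponentsWithStats(mm);i=1+s[1:,4].argmax()
print(cv2.minAreaRect(P[l==i][:,:2].astype(np.float32)),s[i])
s=P[(z>.06)&(z<.08)][:,:2].astype(np.float32);print('short',cv2.minAreaRect(s),s.mean(0))
cv2.imwrite('pics/z.png',cv2.resize(np.clip(z*3000,0,255).astype(np.uint8),None,fx=6,fy=6,interpolation=cv2.INTER_NEAREST))
E
```

```text
clock: 3.15
position: [0.6144, -0.2135, 0.0579]
ee_rot: [0.853, 0.522, 0.001, 0.001]
ft_force: [-0.4, -0.0, 0.3]
grip_width: 1.0
grasp_force: 0.0
clock: 3.9
position: [0.6139, -0.2135, 0.0579]
ee_rot: [0.853, 0.522, 0.0, 0.001]
ft_force: [-2.5, -0.0, 6.2]
grip_width: 0.711
grasp_force: 50.4
1038 0.03603679252220041
((0.48689454793930054, 0.23497185111045837), (0.10005101561546326, 0.22527490556240082), 17.724937438964844) [ 14  16  66  43 970]
short ((0.46839427947998047, 0.2956221103668213), (0.054573483765125275, 0.055359724909067154), 18.09406280517578) [0.4689961  0.29446092]
```

```bash
python3 -m creep '{"slide":[[0,0,-0.01],[0,0,-0.03],[0,0,-0.04],[0,0,-0.03],[0,0,0],[0.018,-0.0165,0],[0.037,-0.0343,0],[0.037,-0.0343,0]],"twist":[0,0,0,0,0,0,0,0]}' 0 70
python3 -m creep '{"slide":[[0.037,-0.0343,0],[0.037,-0.0343,0],[0.037,-0.0343,0],[0.037,-0.0343,0],[0.037,-0.0343,0],[0.0193,-0.0175,0],[0,0,0],[0,0,0]],"twist":[0,0,0,0,0,0,-9,-9]}'
python3 -m creep '{"slide":[[0,0,0],[0,0,0],[0,0,0],[0,0,0],[0,0,0]],"twist":[-9,-9,-9,0,0]}'
python3 - <<'E'
from h import *
shot('wrist','w2');shot('top','top2');crop('w2',0,0,560,420,1.4,'w2b')
o=manip.get_obs();print(o['position'],o['joint_pos'].round(2),np.degrees(2*np.arctan2(o['ee_rot'][1],o['ee_rot'][0]))-90)
E
```

```text
clock: 4.9
position: [0.5779, -0.0915, 0.1643]
ee_rot: [0.853, 0.522, -0.001, -0.001]
ft_force: [0.6, 1.1, -5.2]
grip_width: 0.714
grasp_force: 73.8
clock: 5.9
position: [0.5029, 0.1752, 0.1646]
ee_rot: [0.759, 0.651, -0.001, -0.0]
ft_force: [0.4, -1.3, -4.3]
grip_width: 0.712
grasp_force: 73.8
clock: 6.52
position: [0.5036, 0.1749, 0.1655]
ee_rot: [0.59, 0.808, -0.0, -0.0]
ft_force: [0.4, -0.4, -4.0]
grip_width: 0.709
grasp_force: 73.8
[0.50377227 0.17511966 0.16594323] [ 0.31  0.28 -0.84  1.75  0.22  1.21 -0.28] 17.81954566422594
```

View pics/w2b.png

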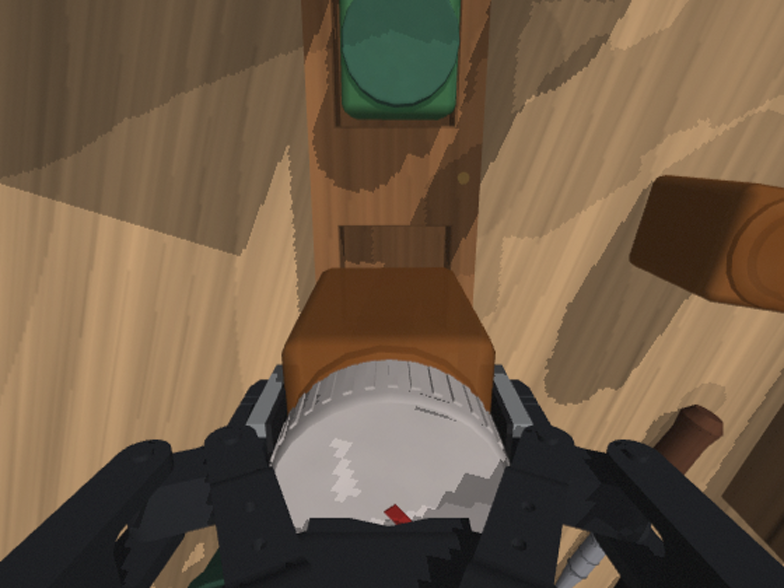

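The jar is over the socket, whose far edge runs from (339,226) to (450,226) in the enlarged view. The far lower corners of the jar are near (325,268) and (447,268).

```bash
python3 - <<'E'
from h import *
a,b=px('w2',242,161.4,.036),px('w2',321.5,161.4,.036)
th=np.radians(17.75);X=np.array([np.cos(th),np.sin(th)]);Y=np.array([-X[1],X[0]])
print('edge len',np.linalg.norm(a-b),np.degrees(np.arctan2(*(b-a)[[1,0]])))
print('socket',((a+b)/2)[:2]-Y*.034)
p=manip.get_obs()['position'][:2];z=.166-.058
c,d=px('w2',232,191.5,z),px('w2',319,191.5,z)
print('jar foot',np.linalg.norm(c-d),((c+d)/2)[:2]-Y*.028, 'tcp',p)
for n,s in(('block',np.array([.5059,.1754])),('wrist',((a+b)/2)[:2]-Y*.034)):
    e=s-p; print(n,'tool x(-> -Y?)',e@np.array([-Y[0],-Y[1]]),'tool y(X)',e@X)
o=manip.get_obs()
from scipy.spatial.transform import Rotation as Ro
print(Ro.from_quat(o['ee_rot']).as_matrix().round(3))
E
```

```text
edge len 0.06746543377906034 17.74175596218072
socket [0.5079822 0.1755739]
jar foot 0.05587266881227438 [0.5038658  0.17255818] tcp [0.50377227 0.17511966]
block tool x(-> -Y?) 0.0003816763630514204 tool y(X) 0.0021119110389208598
wrist tool x(-> -Y?) 0.0008508378800302928 tool y(X) 0.004148004069676344
[[-0.306  0.952 -0.   ]
 [ 0.952  0.306 -0.   ]
 [-0.    -0.    -1.   ]]
```

```bash
python3 -m creep '{"slide":[[0.0005,0.0038,0],[0,0,0.03],[0,0,0.03],[0,0,0.01],[0,0,0.008],[0,0,0.008],[0,0,0],[0,0,0]],"twist":[0,0,0,0,0,0,0,0]}' 0 50; python3 -c "
from h import *
print(manip.get_obs()['ft_force'],manip.get_obs()['torque'])"
```

```text
clock: 7.62
position: [0.5078, 0.1769, 0.0808]
ee_rot: [0.588, 0.809, 0.0, 0.0]
ft_force: [0.6, -0.4, -4.1]
grip_width: 0.71
grasp_force: 73.5
[ 0.55664588 -0.37249996 -4.10508125] [ 0.03351715  0.06117443 -0.05683994]
```

```bash
python3 -m creep '{"slide":[[0,0,0.005],[0,0,0.004],[0,0,0.003],[0,0,0.002],[0,0,0.001],[0,0,0],[0,0,0]],"twist":[0,0,0,0,0,0,0]}'; python3 -c "
from h import *
print(manip.get_obs()['ft_force'],manip.get_obs()['torque'])"
```

```text
clock: 8.5
position: [0.5074, 0.1768, 0.0661]
ee_rot: [0.588, 0.809, -0.0, 0.0]
ft_force: [-5.0, -1.8, 7.7]
grip_width: 0.712
grasp_force: 75.1
[-5.00026039 -1.83994447  7.74720056] [-0.46564075  1.11648951  0.04207305]
```

The jar is seated: the TCP is at 0.066, so its underside is at about 0.008. I'll release it, rise, and look for the cap centre and the label.

```bash
python3 -m creep '{"slide":[[0,0,0],[0,0,0],[0,0,0],[0,0,-0.02],[0,0,-0.05],[0,0,-0.05],[0,0,-0.045],[0,0,0]],"twist":[0,0,0,0,0,0,0,0]}' 100 50
python3 -m creep '{"slide":[[0,0,0],[0,0,0]],"twist":[0,0]}'
python3 - <<'E'
from h import *
shot('wrist','w3');shot('scene','sc3');shot('top','top3')
im=np.zeros((600,800,3),np.uint8)
a=cv2.resize(cv2.imread('pics/w3.png')[100:300,190:390],(600,600),interpolation=cv2.INTER_CUBIC);im[:,:600]=a
b=cv2.imread('pics/sc3.png')[190:290,330:397];im[:300,600:]=cv2.resize(b,(200,300));
im[300:,600:]=cv2.resize(cv2.imread('pics/top3.png')[215:265,217:250],(200,300));cv2.imwrite('pics/c3.png',im)
q=np.load('w3.npz')['im'];m=(q.min(2)>140).astype(np.uint8);n,l,s,ce=cv2.connectedComponentsWithStats(m);i=1+s[1:,4].argmax();print(s[i],ce[i])
o=manip.get_obs();print(o['position'])
E
```

```text
clock: 9.5
position: [0.5089, 0.1781, 0.2352]
ee_rot: [0.588, 0.809, 0.003, 0.002]
ft_force: [0.3, -0.4, -0.8]
grip_width: 0.998
grasp_force: 0.0
clock: 9.75
position: [0.5069, 0.1766, 0.2295]
ee_rot: [0.588, 0.809, -0.001, -0.0]
ft_force: [-0.3, -1.1, -0.6]
grip_width: 1.001
grasp_force: 0.0
[ 243  175   40   61 1237] [259.57396928 201.29668553]
[0.50708569 0.17675471 0.2296113 ]
```

View pics/c3.png

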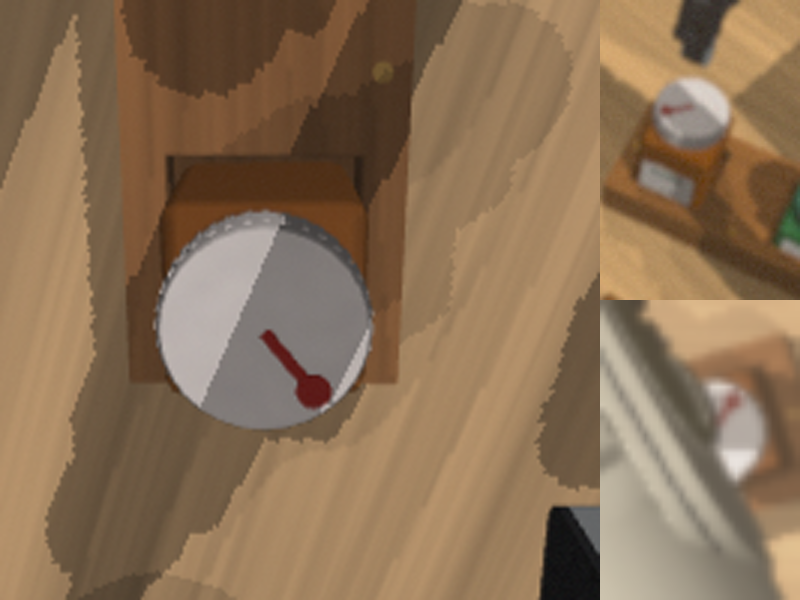

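The jar stands in the socket with its label facing the block's +x. The cap centre is at about (278.3,208.5) and the dot at (294.3,230.3).

```bash
python3 - <<'E'
from h import *
c=px('w3',278.3,208.5,.122);d=px('w3',294.3,230.3,.122);print(px('w3',278,208),c,np.linalg.norm(d-c),'dot ang',np.degrees(np.arctan2(*(d-c)[[1,0]])))
o=manip.get_obs();e=(c-o['position'])[:2];print('x',e@[-.306,.952],'y',e@[.952,.306])
E
```

```text
[0.50838693 0.17580223 0.12213989] [0.50876573 0.17542852 0.122     ] 0.023301855095311852 dot ang -37.04543842558654
x -0.0017766257445395851 y 0.0011935817809399169
```

```bash
python3 -m creep '{"slide":[[-0.0018,0.0012,0],[0,0,0.04],[0,0,0.04],[0,0,0.03],[0,0,0.0205],[0,0,0],[0,0,0]],"twist":[0,0,0,0,0,0,0]}' 100 80
python3 -m creep '{"slide":[[0,0,0],[0,0,0],[0,0,0],[0,0,0],[0,0,0],[0,0,0]],"twist":[0,0,0,0,0,0]}' 0 80; python3 -c "
from h import *
print(manip.get_obs()['ft_force'],manip.get_obs()['torque'])"
```

```text
clock: 10.78
position: [0.5098, 0.1759, 0.1009]
ee_rot: [0.588, 0.809, 0.001, 0.0]
ft_force: [-0.2, -0.0, 0.3]
grip_width: 1.004
grasp_force: 0.0
clock: 11.52
position: [0.5097, 0.1757, 0.1014]
ee_rot: [0.588, 0.809, 0.0, 0.001]
ft_force: [-4.4, -2.2, 11.9]
grip_width: 0.682
grasp_force: 82.8
[-4.42886818 -2.18593621 11.90890057] [-0.42210157  0.93194247  0.03832593]
```

```bash
python3 -m creep '{"slide":[[0,0,0],[0,0,0],[0,0,0],[0,0,0],[0,0,0],[0,0,0]],"twist":[-5,-6,-6,-6,-6,0]}'; python3 -c "
from h import *
o=manip.get_obs();print(o['ft_force'],o['torque'],np.degrees(2*np.arctan2(o['ee_rot'][1],o['ee_rot'][0]))-90)"
```

```text
clock: 12.28
position: [0.5102, 0.1761, 0.1016]
ee_rot: [0.366, 0.931, 0.001, 0.001]
ft_force: [-2.9, -1.0, 11.2]
grip_width: 0.677
grasp_force: 83.5
[-2.93076069 -1.01872672 11.24533896] [-0.00429536  0.51832422  0.16360373] 47.03438164484393
```

```bash
python3 - <<'E'
from h import *
shot('wrist','w4');shot('scene','sc4')
im=np.zeros((600,800,3),np.uint8)
im[:300,:400]=cv2.resize(cv2.imread('pics/w4.png'),(400,300))
im[300:,:400]=cv2.resize(cv2.imread('pics/sc3.png')[200:275,330:430],(400,300),interpolation=cv2.INTER_CUBIC)
im[:,400:]=cv2.resize(cv2.imread('pics/sc4.png')[190:290,330:397],(400,600),interpolation=cv2.INTER_CUBIC)
cv2.imwrite('pics/c4.png',im)
E
```

```text
(no output)
```

View pics/c4.png

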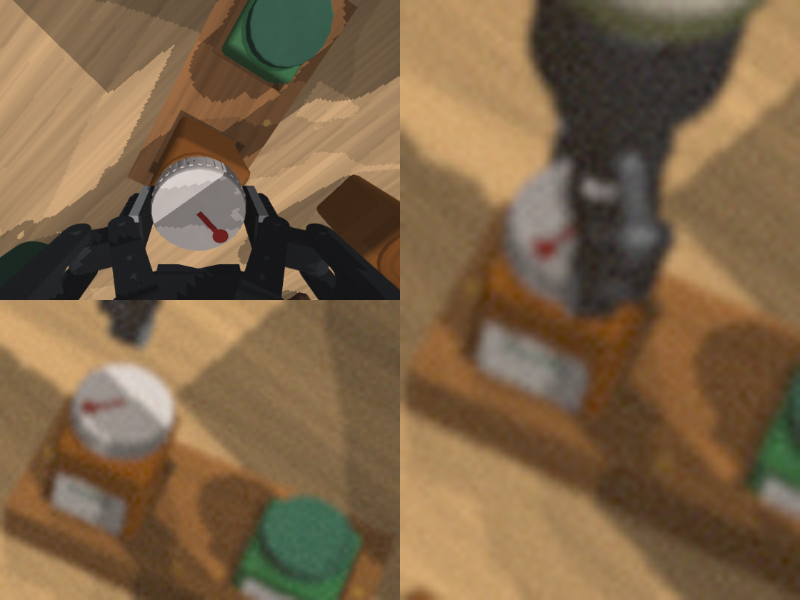

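The dot turns with the gripper, so the grip isn't slipping, and the jar is held. About 25° plus the socket play remains. I'll continue in smaller steps with less down-push.

```bash
cat > s.py <<'E'
from h import *
o=manip.get_obs();print(o['ft_force'].round(1),o['torque'].round(2),o['position'].round(4),round(np.degrees(2*np.arctan2(o['ee_rot'][1],o['ee_rot'][0]))-90,1))
E
python3 -m creep '{"slide":[[0,0,-0.0004],[0,0,0],[0,0,0],[0,0,0]],"twist":[-4,-4,-4,-4]}' >/dev/null; python3 s.py
python3 -m creep '{"slide":[[0,0,0]],"twist":[-3]}'>/dev/null; python3 s.py
```

```text
[-2.5 -0.7 10.5] [ 0.07  0.61 -0.18] [0.5099 0.1762 0.1018] 63.1
[-3.5 -1.1 11.4] [-0.    0.55 -0.22] [0.5099 0.1761 0.1019] 66.0
```

```bash
python3 -m creep '{"slide":[[0,0,0]],"twist":[-2.5]}'>/dev/null; python3 s.py
python3 -m creep '{"slide":[[0,0,0]],"twist":[-2.5]}'>/dev/null; python3 s.py
python3 -m creep '{"slide":[[0,0,0]],"twist":[-2]}'>/dev/null; python3 s.py
```

```text
[-3.6 -1.6 12.4] [-0.03  0.72 -0.19] [0.51   0.1761 0.102 ] 68.5
[-4.2 -1.7 14.1] [-0.12  0.81 -0.21] [0.51   0.1761 0.102 ] 71.0
[-3.5 -1.2 16.3] [-0.17  0.89 -0.21] [0.51   0.1761 0.1021] 73.0
```

```bash
python3 - <<'E'
from h import *
shot('wrist','w5');crop('w5',100,80,400,305,2.6,'w5b')
E
```

```text
(no output)
```

View pics/w5b.png

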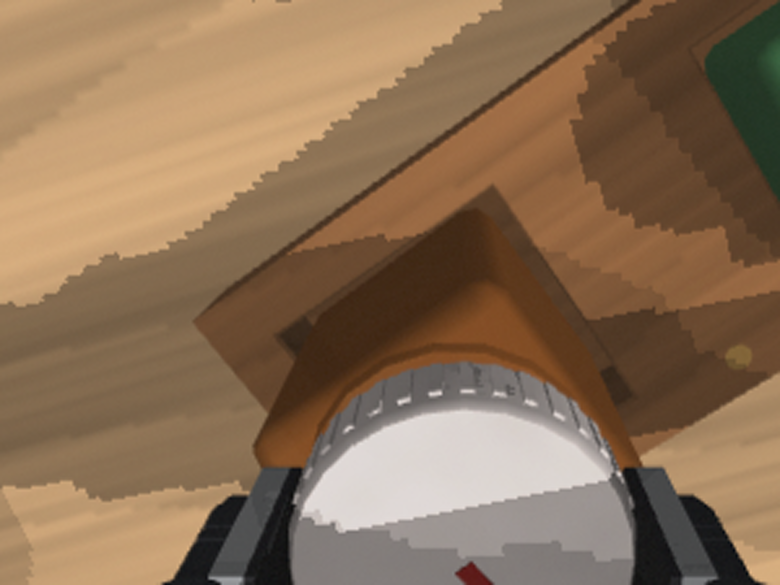

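The dot is no longer fully in view, but the grip looks unchanged. Next I'll work out the jar's yaw from its shoulder corners at (495,285), (258,455) and (637,465).

```bash
python3 - <<'E'
from h import *
f=lambda x,y,z:px('w5',100+x/2.6,80+y/2.6,z)[:2]
A=lambda p,q:np.degrees(np.arctan2(*(q-p)[::-1]))%90
for n,p,q,z in(('jar L',(258,445),(490,282),.09),('jar R',(505,285),(637,462),.09),('blk',(195,321),(640,0),.036),('sock L',(280,330),(490,187),.036),('sock R',(490,187),(632,393),.036)):
    a,b=f(*p,z),f(*q,z);print(n,A(a,b),np.linalg.norm(b-a))
E
python3 s.py
```

```text
jar L 19.05664844239554 0.057738965437156294
jar R 19.472522977931707 0.04635052634981092
blk 18.042249793303753 0.13543779190956826
sock L 17.24986500778425 0.06598367622685038
sock R 18.142954017795176 0.0671554726155986
[-3.7 -1.2 14.3] [-0.1   0.87 -0.07] [0.51   0.176  0.1021] 73.1
```

```bash
python3 -m creep '{"slide":[[0,0,0]],"twist":[-1.5]}'>/dev/null; python3 s.py
python3 -m creep '{"slide":[[0,0,0]],"twist":[-1.5]}'>/dev/null; python3 s.py
python3 -m creep '{"slide":[[0,0,0],[0,0,0]],"twist":[0,0]}'>/dev/null; python3 s.py
```

```text
[-3.7 -1.8 14.8] [-0.12  0.89 -0.16] [0.51   0.176  0.1021] 74.5
[-3.4 -2.2 14.7] [-0.14  0.88 -0.16] [0.51   0.176  0.1022] 76.0
[-3.6 -2.9 14.4] [-0.13  0.89 -0.09] [0.5101 0.1761 0.1022] 75.9
```

```bash
for i in 1 2 3; do :; done
python3 -m creep '{"slide":[[0,0,-0.0005],[0,0,0]],"twist":[0,0]}'>/dev/null; python3 s.py
python3 -m creep '{"slide":[[0,0,-0.0005],[0,0,0]],"twist":[0,0]}'>/dev/null; python3 s.py
python3 -m creep '{"slide":[[0,0,-0.0005],[0,0,0]],"twist":[0,0]}'>/dev/null; python3 s.py
```

```text
[-3.  -0.4 12.4] [ 0.    0.67 -0.04] [0.51   0.1761 0.1025] 75.9
[-2.8 -1.5 12. ] [-0.05  0.62 -0.02] [0.51   0.1761 0.1029] 75.9
[-3.1 -0.8 11.1] [ 0.07  0.58 -0.05] [0.51   0.1761 0.1034] 75.9
```

```bash
python3 -m creep '{"slide":[[0,0,-0.001],[0,0,0]],"twist":[0,0]}'>/dev/null; python3 s.py
python3 -m creep '{"slide":[[0,0,-0.001],[0,0,0]],"twist":[0,0]}'>/dev/null; python3 s.py
python3 -m creep '{"slide":[[0,0,-0.001],[0,0,0]],"twist":[0,0]}'>/dev/null; python3 s.py
```

```text
[-2.7 -0.3  7.9] [-0.05  0.53  0.04] [0.5095 0.1758 0.1036] 75.9
[-0.6 -0.3  1.6] [0.   0.32 0.03] [0.509  0.1753 0.1037] 75.9
[-1.4 -1.  -0.1] [-0.09  0.2  -0.  ] [0.509  0.1753 0.1046] 75.9
```

```bash
python3 -m creep '{"slide":[[0,0,-0.001],[0,0,0]],"twist":[0,0]}'>/dev/null; python3 s.py
python3 -m creep '{"slide":[[0,0,-0.001],[0,0,0]],"twist":[0,0]}'>/dev/null; python3 s.py
```

```text
[-1.6 -0.9 -1.3] [-0.13  0.22  0.01] [0.5091 0.1754 0.1057] 75.9
[-1.2 -0.9 -1.1] [-0.07  0.16  0.01] [0.5091 0.1755 0.1068] 75.9
```

Fz holds at about -1 N, which is the cap alone (it was -4 N with the jar), so the threads are free. I'll lift straight up.

```bash
python3 -m creep '{"slide":[[0,0,-0.004],[0,0,-0.006],[0,0,-0.006],[0,0,-0.006],[0,0,-0.002],[0,0,0],[0,0,0],[0,0,0]],"twist":[0,0,0,0,0,0,0,0]}'; python3 s.py
python3 - <<'E'
from h import *
shot('wrist','w6');shot('scene','sc6')
im=np.zeros((600,800,3),np.uint8)
im[:300,:400]=cv2.resize(cv2.imread('pics/w6.png'),(400,300))
im[300:,:400]=cv2.resize(cv2.imread('pics/w6.png')[120:300,140:380],(400,300),interpolation=cv2.INTER_CUBIC)
im[:,400:]=cv2.resize(cv2.imread('pics/sc6.png')[190:290,330:397],(400,600),interpolation=cv2.INTER_CUBIC)
cv2.imwrite('pics/c6.png',im)
E
```

```text
clock: 16.92
position: [0.509, 0.1754, 0.1305]
ee_rot: [0.122, 0.992, -0.0, -0.0]
ft_force: [0.7, 0.3, -0.1]
grip_width: 0.68
grasp_force: 85.3
[ 0.7  0.3 -0.1] [ 0.01 -0.01  0.05] [0.509  0.1754 0.1305] 75.9
```

View pics/c6.png

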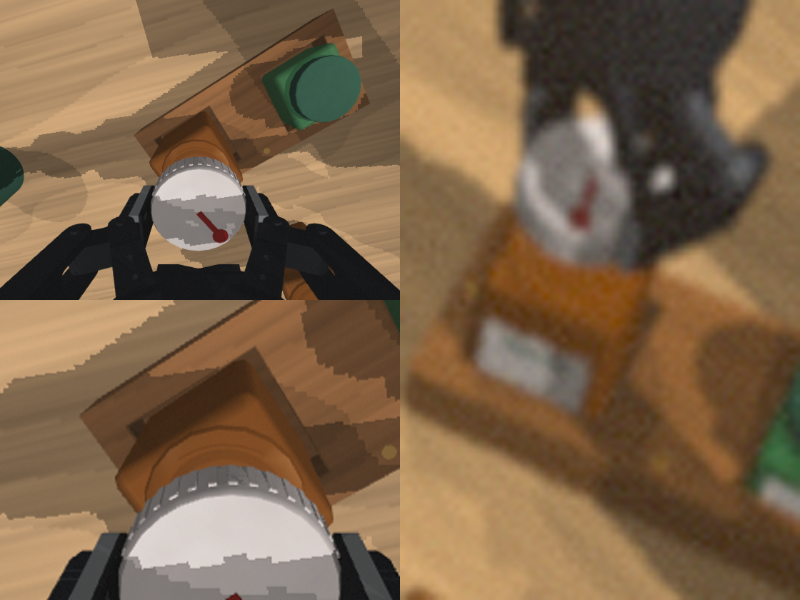

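The cap is off and held above the seated jar. I'll do a quick height and centring check before handing in.

```bash
python3 - <<'E'
from h import *
z=px('w6',275,290)[2];print('cap top',px('w6',275,290),px('w6',240,280),px('w6',315,290))
# jar in w6: shoulder corners (crop 400/240=1.667)
f=lambda x,y:px('w6',140+x/1.6667,120+y/1.6667,.09)[:2]
L,T,R=f(118,478),f(250,353),f(332,520);print('jar centre (shoulder diag)',(L+R)/2,np.linalg.norm(L-R),T)
print('jar bottom-edge corner', px('w6',int(140+250/1.667),int(120+372/1.667)))
c=px('w6',278,292,z);print('cap centre~',c)
E
```

```text
cap top [0.5072613  0.17473289 0.15125027] [0.4986569  0.16151976 0.15167322] [0.51159618 0.19151163 0.15104813]
jar centre (shoulder diag) [0.6530071 0.1382076] 0.10044701626639084 [0.5781529  0.16688514]
jar bottom-edge corner [0.5359854  0.17410711 0.15098779]
cap centre~ [0.5085376  0.17575141 0.15125027]
```

```bash
python3 - <<'E'
from h import *
f=lambda x,y,z:px('w6',140+x/1.6667,120+(y-300)/1.6667,z)[:2]
for z in(.09,.085):
  L,R=f(118,478,z),f(332,520,z);print('jar centre',(L+R)/2,np.linalg.norm(L-R))
E
```

```text
jar centre [0.50979269 0.17416722] 0.08091871647190693
jar centre [0.51186229 0.17362088] 0.08313261818383098
```

The cap centre at (0.5085,0.1755) agrees with the jar centre at (0.510,0.174) to within measuring error. The clearance is about 16 mm, and everything is level and still.

```bash
python3 -c "
from workcell import manip
print(manip.hand_in())"
```

```text
the job is handed in; nothing more can be done
None
```

The job is handed in at about 17 s: the jar stands in its socket, and the unscrewed cap is held level about 16 mm above the open mouth, centred to within about 2 mm.

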